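# Pull down the drop-front hatch and stock its tray from the tilt-out bin

### The arm

A 6-joint arm with a two-finger parallel gripper is mounted at the origin on a cart in front of the work surface, level with it; the furniture and walls round the work are solid. World frame = base frame: x ahead of the robot, y to its left, z up, the work surface at z = 0. Lengths are in m, angles in degrees, forces in N, time in s.
With the tool pointing down it reaches from about 0.4 to 0.825 m from the base axis. Payload 7 kg.
Tool frame: the origin (TCP) lies midway between the tips of the shut fingers; the grasp point (between the pads) lies 19 mm behind it; z points along the fingers, y is the line along which they close (so a half turn about z gives the same grasp; the last joint's range is limited). The gripper opens to 88 mm and grips with 3 to 60 N. Pads are 19 mm wide; open, the fingers measure 130 mm over their backs; the gripper's body (78 mm by 193 mm) begins 47 mm behind the grasp point.
Start: joints at [-56.373, 20.546, 0.682, 0, -70.136, -16.507], TCP at [0.199, -0.645, 0.227] pointing down, gripper open.
Joint ranges: [-176.03, 176.03], [-82.01, 121.73], [-58.28, 71.71], [-173.87, 95.51], [-174.79, -0.11], [-173.66, 173.66]. Speed limits (degrees/s): [136.94, 136.94, 172.46, 180, 180, 180].

### API

Orientations are given as a 3x3 rotation matrix whose columns are the frame's x, y, z axes.
In Python, from rig import robot gives the robot as it stands. Calls block until the motion is done:
- robot.goto(position, orientation): joint-space move of the TCP to a pose.
- robot.servo_line(position, ori=None, speed=0.15): straight line of the TCP; ori=None keeps the orientation; speed is the mean speed in m/s.
- robot.movej(angles): joint-space move.
- robot.move_gripper(opening): opening from 0.0 (shut) to 1.0 (fully open); the grip force is fixed at half the most; returns when the fingers have stopped.
- robot.dwell(seconds).
- robot.ik(position, orientation): joint angles nearest the present ones, or None.
- robot.grab_frame(name): name is "scene" or "top" or "wrist"; returns (picture, depth): 400x640x3 uint8, red, green, blue; 400x640 float32, m along the optical axis (not along the pixel's ray), 0 where there is no reading.
- robot.camera_info(name): a dict with "vfov" (degrees; the focal length in pixels is half the picture's height over the tangent of half this angle, whatever the lens; pixels are square), "cx", "cy" (the principal point, pixels), "k1" (the pictures are not rectified: a ray, as slopes to the right and down, at radius r is drawn at 1 + k1 r^2 times it, then the intrinsics apply), "view" (4x4, takes a point from world to camera coordinates); the wrist camera has in their place "T_tool_cam" (4x4, takes a point from camera to tool coordinates, whose origin is the TCP and whose axes are the flange's). Camera axes: x right, y down, z forward; pixel columns grow to the right and rows downward; lengths in m; the calibration is good to about 2 mm. A picture is of the moment at which its call begins: read the wrist's pose just before it. camera_info takes no time and is no camera call.
A pose or a line that the arm cannot do raises robot.Unreachable and nothing moves.
- robot.job_done(): hands the job in; it is judged then, once.
Readings, each from a call of its own:
- robot.read_t(): time.
- robot.read_qpos(): joint angles.
- robot.read_qvel(): joint speeds.
- robot.read_effort(): joint torques, N m.
- robot.read_position(): TCP position.
- robot.read_tcp_rot(): TCP orientation.
- robot.read_force(): force on the tool from outside, world axes, zero at the start.
- robot.read_ft_torque(): the same for the moment, N m.
- robot.read_grip_width(): opening from 0.0 (shut) to 1.0 (fully open).
- robot.read_finger_force(): force on a finger pad.
Only numpy, scipy, OpenCV 4.12 (cv2) and the standard library are available. Lean on these libraries where they do the work, as an engineer would, in place of code of your own. Each camera call takes 0.05 s, during which the arm holds its last target. There are 200 camera calls.

### The job

Hook the pole into the eye of the rack's high hatch and pull the hatch down with it, never touching the hatch with the hand until it is down; when it is fully down, lay the pole back on the worktop. Then tilt the parts bin forward, stand every vial from it upright in the tray on the lowered hatch, and push the bin fully shut again. Do not disturb the beaker, the tape roll or the brown bottle.

Things in the scene. Friction and masses are not known exactly. Their poses are not given: they have to be found in the camera images.
- pole_center (a point): Hook pole, loose: centre of its pale wooden handle, a bar 90 mm long, 20 mm wide, 44 mm high (its foot, the lowest 6 mm, is 26 mm wide). x points along the pole from handle to hook; z up, this point 22 mm above the worktop, when it lies as found (on the foot and the prong's tip). 0.12 kg, balanced near the handle.
- pole_hook (a point): Middle of the pole's prong. The steel shaft, 8 mm thick, runs from the handle, its axis 12 mm above pole_center, to 150 mm ahead of pole_center (in its x) and there bends straight down into a prong 8 mm thick. This point is 150 mm ahead of and 3 mm below pole_center, 15 mm below the shaft's axis, 19 mm above the prong's tip.
- eye (a point): Centre of the steel eye on the hatch: a ring, 34 mm inside, 6 mm wire, level (hole vertical) while the hatch is shut; it stands out in front of the hatch near the top, 21 mm in front of the hinge line and 122 mm above it. Axes of the hatch: x into the rack (straight up when the hatch is down), y along the hinge, z from the hinge to the free edge.
- hatch (a joint): Hinge at the hatch's lower edge: 0 shut (upright), 1.57 fully down (level, reaching toward the robot, tray on top). Lightly damped; by its own weight it stays shut below about 0.1 rad, and let go beyond about 0.3 rad it sinks to its stop in a few seconds and stays there.
- flap: The hatch's grey flap, 238 mm wide, 135 mm from hinge to free edge, 10 mm thick; eye outside, tray inside. Origin: middle of the hinge line, 125 mm above the worktop on the front face of the rack; axes as at eye. The rack is a white and grey cabinet 256 mm wide, 138 mm deep, 276 mm high, closed on top.
- tray (a point): Centre of the tray's floor on the inner side of the flap, 66 mm from the hinge: 226 mm along y and 116 mm along z inside a rim 10 mm high. Axes as at eye: x is the tray's upward normal when the hatch is down (floor then 137 mm above the worktop).
- bin (a joint): Tilt of the parts bin about its bottom pivot: 0 shut, 0.60 tilted fully forward to its stop. The hinge is stiff (about 0.45 N m, 3 to 7 N at the handle) and the bin stays where it is left.
- bin_pivot (a point): Middle of the bin's bottom pivot, 15 mm above the worktop. Axes of the bin: x to its back, y along the pivot, z up its grey front panel (248 mm wide, 155 mm high, outer face 12 mm in front of the pivot). The white housing round it, 264 mm wide, 142 mm deep, 201 mm high, has a roof that covers the bin while it is shut.
- bin_pockets (a point): Centre of the floor of the bin's row of four square pockets (34 mm wide, 32 mm deep, 58 mm apart along y), 81 mm above the pivot and 48 mm behind it; each loosely holds at most one vial, which leans up to 0.1 rad more than the bin. Axes of the bin.
- bin_handle (a point): Middle of the bin's steel bow handle: a level bar, 8 mm thick, 110 mm long along y, 42 mm in front of the panel (38 mm clear between them, open above), 54 mm in front of the pivot and 148 mm above it. Axes of the bin.
- vial0_center (a point): White vial with a red screw cap, 32 mm across, 75 mm high, cap 28 mm across and 14 mm high: its centre, half-way up; z to the cap. About 30 g. Starts upright in a pocket of the bin; may be absent.
- vial0: The same vial: origin at the centre of its underside.
- vial1_center (a point): White vial with a red screw cap, 32 mm across, 75 mm high, cap 28 mm across and 14 mm high: its centre, half-way up; z to the cap. About 30 g. Starts upright in a pocket of the bin; may be absent.
- vial1: The same vial: origin at the centre of its underside.
- vial2_center (a point): White vial with a red screw cap, 32 mm across, 75 mm high, cap 28 mm across and 14 mm high: its centre, half-way up; z to the cap. About 30 g. Starts upright in a pocket of the bin; may be absent.
- vial2: The same vial: origin at the centre of its underside.
- vial3_center (a point): White vial with a red screw cap, 32 mm across, 75 mm high, cap 28 mm across and 14 mm high: its centre, half-way up; z to the cap. About 30 g. Starts upright in a pocket of the bin; may be absent.
- vial3: The same vial: origin at the centre of its underside.
- pole: The same hook pole: origin under the middle of its handle, 22 mm below pole_center.
- beaker: Bystander: glass beaker, 66 mm across, 69 mm high; origin under its centre.
- tape: Bystander: black tape roll, 50 mm across, 19 mm high; origin under its centre.
- bottle: Bystander: brown bottle with black cap, 54 mm across, 125 mm high; origin under its centre.
Things that resemble listed ones, but are neither listed nor needed, are in the scene too. Leave any purple look-alike of the pole alone.

How it is judged (in metres and radians):
On the way, in this order (a step that is already met when the one before it is completed fails the run):
1. the pole's prong is in the eye and has drawn the hatch open by 0.25 rad (value of joint hatch above 0.25 rad and distance between pole_hook and eye below 0.027 m), for 0.1 s.
2. the hatch is fully down (over 1.5 rad) (value of joint hatch above 1.5 rad), for 0.2 s.
3. the pole lies on the worktop and the bin is tilted forward by more than 0.5 rad (value of joint bin above 0.5 rad and height (world z) of pole_center below 0.035 m and height (world z) of pole_hook below 0.045 m), for 0.2 s.
At the end, for the whole second after the job is handed in: The hatch is down (over 1.5 rad); every vial that was present stands upright (within 0.15 rad) and at rest on the tray's floor inside its rim; the bin is shut (within 0.06 rad); the pole lies at rest on the worktop (handle centre below 35 mm, prong middle below 45 mm) (value of joint hatch above 1.5 rad and value of joint bin below 0.06 rad and height (world z) of pole_center between 0 and 0.035 m and height (world z) of pole_hook below 0.045 m and linear speed of each of pole, vial0, vial1, vial2, vial3 below 0.02 m/s and x of vial0_center in the frame of tray between 0.028 and 0.045 m and y of vial0_center in the frame of tray between -0.114 and 0.114 m and z of vial0_center in the frame of tray between -0.06 and 0.06 m and angle between each of vial0_center, vial1_center, vial2_center, vial3_center's own z axis and vertical below 0.15 rad and x of vial1_center in the frame of tray between 0.028 and 0.045 m and y of vial1_center in the frame of tray between -0.114 and 0.114 m and z of vial1_center in the frame of tray between -0.06 and 0.06 m and x of vial2_center in the frame of tray between 0.028 and 0.045 m and y of vial2_center in the frame of tray between -0.114 and 0.114 m and z of vial2_center in the frame of tray between -0.06 and 0.06 m and x of vial3_center in the frame of tray between 0.028 and 0.045 m and y of vial3_center in the frame of tray between -0.114 and 0.114 m and z of vial3_center in the frame of tray between -0.06 and 0.06 m); the robot touches nothing.
It fails at once if the hand or arm touches the hatch before it is down (1.3 rad) (value of joint hatch below 1.3 rad and contact force between any of the fingers, the arm and flap above 0.5 N).
It fails at once if the beaker is moved by more than 30 mm (distance of beaker from where it was at the start of the episode above 0.03 m).
It fails at once if the tape is moved by more than 30 mm (distance of tape from where it was at the start of the episode above 0.03 m).
It fails at once if the bottle is moved by more than 30 mm (distance of bottle from where it was at the start of the episode above 0.03 m).
Of vial0, vial1, vial2, vial3 only 2 to 4 are there at a start; the rules pass over those that are not, and their reading is None.
At some moment in a run one of pole may be knocked a few centimetres aside while the robot is not near it.
It also fails if it takes over 210 s, if anything falls off the work surface, if the arm or the gripper's body presses on something with over 40 N, if the wrist force passes 120 N, or if a joint passes its speed limit or range.

## Working session

There is one attempt and no reset: what is moved stays moved. The work goes in short steps, each a Python script; the robot and the scene stay as the last script left them, time stands still between calls to the robot, and variables do not carry over. Pictures are saved under pics/ and viewed, at most 19 in all, crops included, and the job is handed in when it is done.

```bash
ls; mkdir -p pics; cat > h.py <<'E'
import numpy as np, cv2
from rig import robot
def cam(name,pose=None):
    i=robot.camera_info(name); f=200/np.tan(np.radians(i['vfov']/2))
    if 'view' in i: T=np.linalg.inv(np.array(i['view']))
    else:
        W=np.eye(4); W[:3,:3]=pose[1]; W[:3,3]=pose[0]; T=W@np.array(i['T_tool_cam'])
    return f,i['cx'],i['cy'],i['k1'],T
def grab(name):
    p=(np.array(robot.read_position()),np.array(robot.read_tcp_rot()))
    im,d=robot.grab_frame(name); return im,d,cam(name,p)
def rays(c,uv):
    f,cx,cy,k,T=c; uv=np.atleast_2d(np.asarray(uv,float))
    K=np.array([[f,0,cx],[0,f,cy],[0,0,1.]])
    s=cv2.undistortPoints(uv.reshape(-1,1,2),K,np.array([k,0,0,0,0.]),None,None).reshape(-1,2)
    return np.c_[s,np.ones(len(s))]
def onz(c,uv,z):
    d=rays(c,uv)@c[4][:3,:3].T; o=c[4][:3,3]
    return o+d*((z-o[2])/d[:,2])[:,None]
def cloud(c,d,uv):
    uv=np.atleast_2d(uv).astype(int); z=d[uv[:,1],uv[:,0]]
    return (rays(c,uv)*z[:,None])@c[4][:3,:3].T+c[4][:3,3]
def full(c,d):
    v,u=np.mgrid[0:400,0:640]; return cloud(c,d,np.c_[u.ravel(),v.ravel()]).reshape(400,640,3)
def proj(c,P):
    f,cx,cy,k,T=c; p=(np.atleast_2d(P)-T[:3,3])@T[:3,:3]
    s=p[:,:2]/p[:,2:]; s=s*(1+k*(s**2).sum(1,keepdims=True)); return s*f+[cx,cy]
def save(n,im): cv2.imwrite('pics/'+n,cv2.cvtColor(im,cv2.COLOR_RGB2BGR))
E
python3 - <<'E'
from h import *
for n in('scene','top'):
    im,d,c=grab(n); save(n+'0.png',im); np.savez(n+'0.npz',im=im,d=d); print(n,c[:4],c[4].round(3).tolist())
E
```

```text
pics
scene (np.float64(475.91577235836024), 318.97415625907973, 202.42224014700776, 0.026855091325292964) [[-0.614, -0.398, 0.682, -0.385], [-0.789, 0.288, -0.542, 0.826], [0.02, -0.871, -0.491, 0.882], [0.0, 0.0, 0.0, 1.0]]
top (np.float64(406.79369015194504), 318.2024440951958, 194.9708736361075, 0.03173658369866223) [[-0.008, -0.985, 0.174, 0.355], [-1.0, 0.003, -0.028, 0.056], [0.027, -0.174, -0.984, 1.467], [0.0, 0.0, 0.0, 1.0]]
```

View pics/scene0.png

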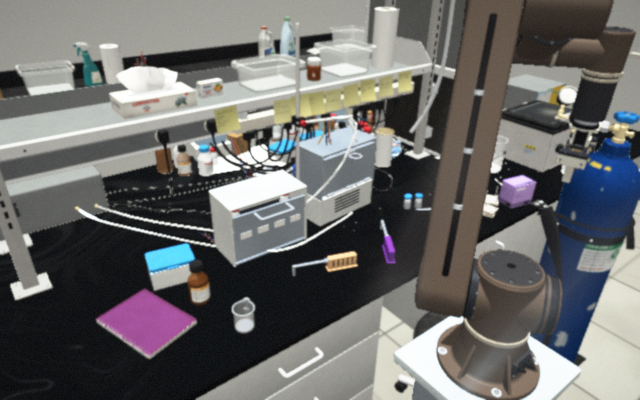

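View pics/top0.png

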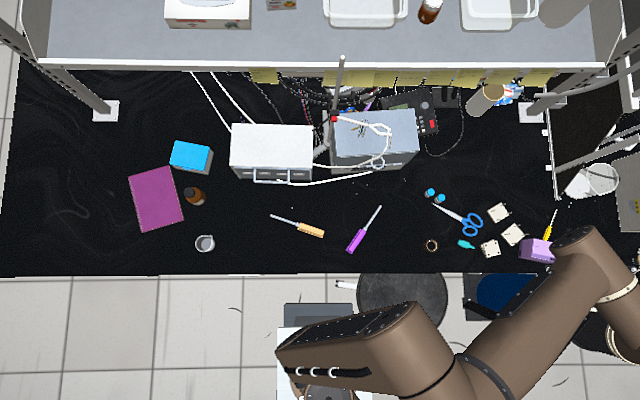

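The scene view shows the wooden pole at (340,262), its hook tip at (295,272), and the purple look-alike at (388,245). The bin housing is at (258,215), with its handle at (272,212). The rack is at (335,175), the beaker at (243,315) and the bottle at (200,285). In the top view the pole handle is at (310,229), its hook at (272,215), the tape at (431,245) and the purple pole at (360,232). The wooden pole is the one meant, because its handle is pale wood and the other is purple.

```bash
python3 - <<'E'
from h import *
out={}
for n in('scene','top'):
    z=np.load(n+'0.npz'); im,d=z['im'],z['d']; c=cam(n); P=full(c,d)
    hsv=cv2.cvtColor(im,cv2.COLOR_RGB2HSV)
    # wood
    m=cv2.inRange(hsv,(8,70,120),(25,200,255)).astype(bool)&(P[...,0]<.75)&(P[...,0]>.3)&(abs(P[...,1])<.3)&(P[...,2]<.08)&(P[...,2]>0)
    q=P[m]; print(n,'wood',m.sum(),q.mean(0).round(3),q[q[:,2]>.03].mean(0).round(3), cv2.minAreaRect((q[:,:2]*1000).astype(np.float32)))
    # box tops by height
    for nm,lo,hi in(('bin',.19,.215),('rack',.262,.29)):
        mm=(P[...,2]>lo)&(P[...,2]<hi)&(P[...,0]>.4)&(P[...,0]<.95)&(abs(P[...,1])<.45)&(d>0)
        k,l,s,ce=cv2.connectedComponentsWithStats(mm.astype(np.uint8)); b=1+s[1:,4].argmax(); q=P[l==b]
        r=cv2.minAreaRect((q[:,:2]*1000).astype(np.float32)); print(nm,s[b],q[:,2].mean().round(4),r,cv2.boxPoints(r).round().tolist())
    save(n+'_c.png',cv2.resize(im[100:270,220:460] if n=='top' else im[110:290,200:430],None,fx=3.3,fy=3.3,interpolation=cv2.INTER_CUBIC))
E
```

```text
scene wood 406 [0.48  0.045 0.022] [0.478 0.047 0.04 ] ((505.0003967285156, 24.592796325683594), (117.29396057128906, 89.77428436279297), 67.95755004882812)
bin [ 209  168   97   46 2048] 0.2015 ((738.3204345703125, 172.16537475585938), (267.0167236328125, 151.73667907714844), 86.77391052246094) [[655.0, 43.0], [807.0, 35.0], [822.0, 301.0], [670.0, 310.0]]
rack [ 295  127   82   33 1275] 0.2759 ((750.6788940429688, -150.28688049316406), (171.73834228515625, 262.7777099609375), 8.939428329467773) [[645.0, -34.0], [686.0, -293.0], [856.0, -267.0], [815.0, -7.0]]
top wood 191 [0.484 0.043 0.035] [0.486 0.041 0.044] ((484.24688720703125, 43.49604034423828), (93.07830810546875, 24.68515968322754), 71.19320678710938)
bin [ 230  123   84   45 3494] 0.2014 ((743.5969848632812, 170.48471069335938), (266.6885070800781, 143.49530029296875), 88.10905456542969) [[667.0, 40.0], [811.0, 35.0], [820.0, 301.0], [676.0, 306.0]]
rack [ 340  108   80   45 1684] 0.2761 ((764.4661865234375, -166.33139038085938), (137.8695068359375, 233.29782104492188), 3.586390495300293) [[688.0, -54.0], [703.0, -287.0], [841.0, -278.0], [826.0, -46.0]]
```

View pics/top_c.png

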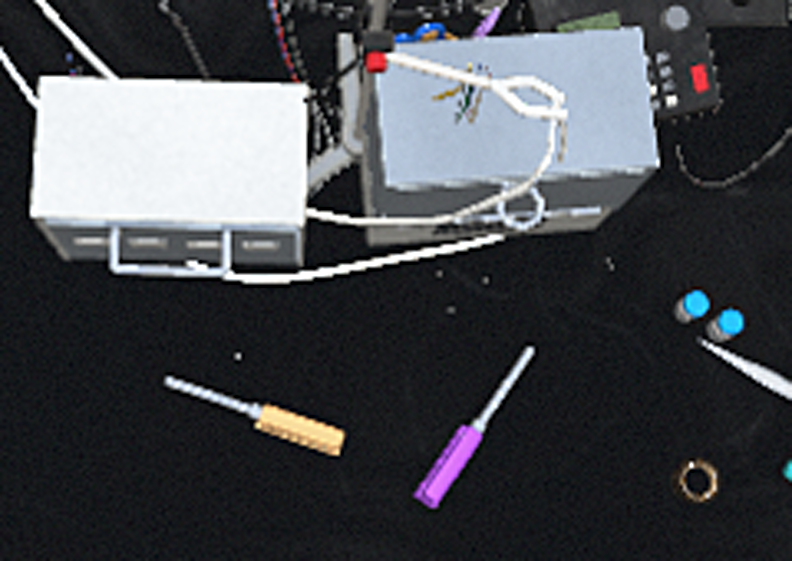

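View pics/scene_c.png

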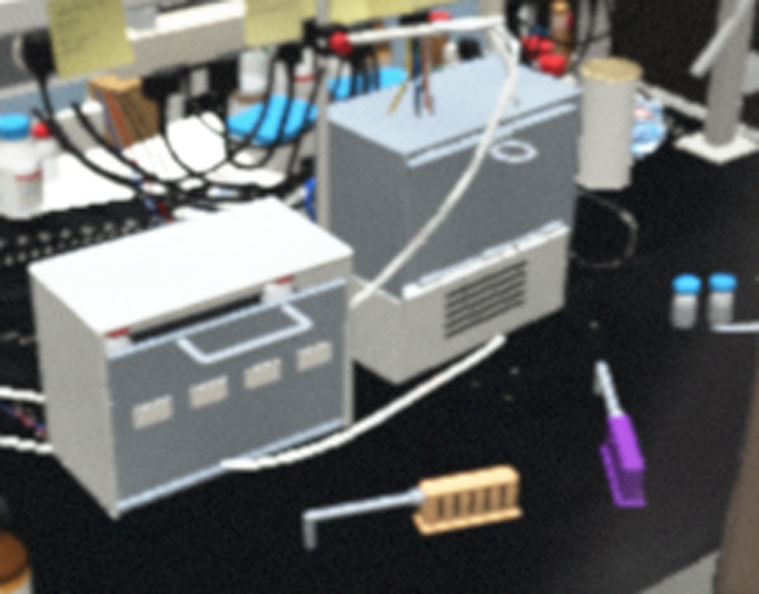

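The top crop shows the wooden pole with its handle at (300,430) and prong end at (168,381), and the eye ring at (521,208). The scene crop shows the wooden pole upright on its foot with the prong pointing down at (310,530), and the eye at (513,150). Two red caps are in the bin slot at (115,335) and (278,287). Next I fit the front planes and look at the pole and the eye with the wrist camera.

```bash
cat >> h.py <<'E'
def Rdown(yaw,pitch=0.):
    """tool z down (tilted forward by pitch along heading), tool y = left of heading"""
    h=np.array([np.cos(yaw),np.sin(yaw),0]); l=np.array([-h[1],h[0],0]); u=np.array([0,0,1.])
    z=-np.cos(pitch)*u+np.sin(pitch)*h; y=-l; x=np.cross(y,z)
    return np.c_[x,y,z]
E
python3 - <<'E'
from h import *
print(np.round(robot.camera_info('wrist')['T_tool_cam'],3).tolist(), robot.camera_info('wrist')['vfov'])
rng=np.random.default_rng(0)
for n in('scene','top'):
    z=np.load(n+'0.npz'); P=full(cam(n),z['d'])
    for nm,x0,x1,y0,y1,z0,z1 in(('flap',.6,.75,-.3,-.03,.14,.25),('rackbase',.6,.75,-.3,-.03,.02,.11),('binpanel',.58,.74,.05,.3,.03,.12)):
        q=P[(P[...,0]>x0)&(P[...,0]<x1)&(P[...,1]>y0)&(P[...,1]<y1)&(P[...,2]>z0)&(P[...,2]<z1)]
        if len(q)<50: print(n,nm,len(q)); continue
        best=0
        for _ in range(500):   # vertical plane = line in xy
            a,b=q[rng.choice(len(q),2,False),:2]; t=b-a; L=np.hypot(*t)
            if L<.05: continue
            e=abs((q[:,:2]-a)@np.array([-t[1],t[0]])/L)<.004
            if e.sum()>best: best=e.sum(); I=e
        p=np.polyfit(q[I,1],q[I,0],1); print(n,nm,len(q),best,'x=%.4f*y+%.4f'%tuple(p),'y range',np.percentile(q[I,1],[1,99]).round(4))
robot.goto([.44,.06,.36],Rdown(0)); 
im,d,c=grab('wrist'); save('w1.png',im); np.savez('w1.npz',im=im,d=d,T=c[4])
print(robot.read_qpos(),robot.read_t())
E
```

```text
[[0.001, -0.964, -0.264, 0.071], [1.0, 0.001, -0.001, 0.001], [0.001, -0.264, 0.964, -0.159], [0.0, 0.0, 0.0, 1.0]] 69.7350802412368
scene flap 1644 1305 x=-0.0694*y+0.6821 y range [-0.2852 -0.0318]
scene rackbase 1180 1004 x=-0.0713*y+0.6871 y range [-0.2801 -0.0317]
scene binpanel 1734 1576 x=0.0308*y+0.6647 y range [0.0542 0.2977]
top flap 673 564 x=-0.0737*y+0.6839 y range [-0.2864 -0.0342]
top rackbase 306 287 x=-0.0730*y+0.6889 y range [-0.2827 -0.0337]
top binpanel 377 377 x=0.0309*y+0.6677 y range [0.0524 0.2978]
[ 3.32934117e+01 -5.62493369e+00 -1.30159723e+01  9.73826913e-04
 -8.26343418e+01  5.66349955e+01] 2.825
```

View pics/w1.png

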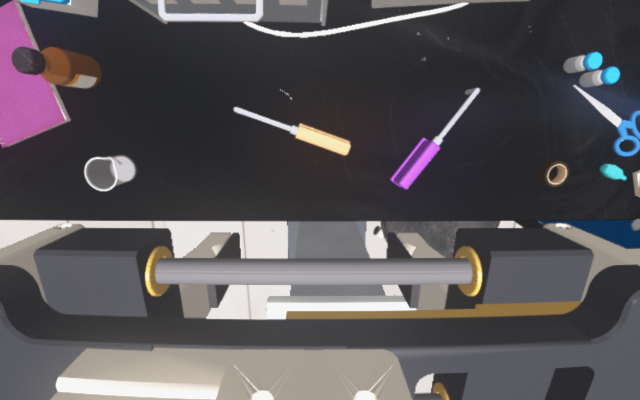

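The wrist view shows the wooden handle at (322,139) with its prong at (237,109), and the purple look-alike at (415,163). The tape is at (556,174) and the beaker at (110,172). Now I measure the pole from this image and take a close wrist view of the eye.

```bash
cat >> h.py <<'E'
def pole(im,d,c):
    """handle centre, yaw from top of handle (z=44 mm) seen from the wrist camera"""
    P=full(c,d); hsv=cv2.cvtColor(im,cv2.COLOR_RGB2HSV)
    m=cv2.inRange(hsv,(8,60,100),(25,220,255)).astype(bool)&(P[...,0]>.3)&(P[...,2]>.025)&(P[...,2]<.1)
    k,l,s,_=cv2.connectedComponentsWithStats(m.astype(np.uint8)); b=1+s[1:,4].argmax()
    v,u=np.nonzero((l==b)&(P[...,2]>.036)); q=onz(c,np.c_[u,v],.044)[:,:2]
    r=cv2.minAreaRect((q*1000).astype(np.float32)); bx=cv2.boxPoints(r)/1000
    e=bx[1]-bx[0] if np.hypot(*(bx[1]-bx[0]))>np.hypot(*(bx[2]-bx[1])) else bx[2]-bx[1]
    cen=np.array(r[0])/1000
    # shaft: light grey points at z .02-.045 near the line, beyond the handle
    dd=np.linalg.norm(P[...,:2]-cen,axis=2)
    g=(P[...,2]>.018)&(P[...,2]<.05)&(dd>.065)&(dd<.175)&(hsv[...,1]<80)
    t=P[g][:,:2]; a=t.mean(0)-cen; yaw=np.arctan2(a[1],a[0]); ye=np.arctan2(e[1],e[0]); 
    if np.dot(e,a)<0: ye=np.arctan2(-e[1],-e[0])
    return cen,ye,yaw,r[1],g.sum(),dd[g].max()
E
python3 - <<'E'
from h import *
z=np.load('w1.npz'); c=cam('wrist',(robot.read_position(),np.array(robot.read_tcp_rot())))
print(pole(z['im'],z['d'],c))
robot.goto([.46,-.155,.40],Rdown(.0714,.25))
im,d,c=grab('wrist'); save('w2.png',im[:220]); np.savez('w2.npz',im=im,d=d)
P=full(c,d); h=np.array([1,.0714])/np.hypot(1,.0714)
f=(P[...,:2]-[.6995,-.159])@h; l=(P[...,:2]-[.6995,-.159])@np.array([-h[1],h[0]])
m=(abs(P[...,2]-.247)<.008)&(f<-.009)&(f>-.05)&(abs(l)<.06); q=P[m]
print('ring',m.sum(),q.mean(0),q.min(0),q.max(0))
v,u=np.nonzero(m); w=onz(c,np.c_[u,v],.249)
(cx,r)=cv2.minEnclosingCircle((w[:,:2]*1000).astype(np.float32)); print(cx,r)
fm=(P[...,2]>.14)&(P[...,2]<.24)&(abs(f)<.02)&(abs(l)<.1); print(fm.sum(),np.polyfit(P[fm][:,1],P[fm][:,0],1),np.median(f[fm]))
for zz in(.02,.08,.15,.22,):
    k=(abs(P[...,2]-zz)<.02)&(abs(f)<.03); print(zz,k.sum(),P[k][:,1].min() if k.any() else 0,P[k][:,1].max() if k.any() else 0,np.median(f[k]))
k=(abs(P[...,2]-.276)<.006)&(f>.02)&(abs(l)<.2);print('top',np.percentile(l[k],[.5,99.5]),np.percentile(f[k],.5))
E
```

```text
(array([0.60353503, 0.46862592]), np.float32(-2.5814168), np.float64(-1.5820946512966223), (68.76377868652344, 52.2643928527832), np.int64(621), np.float64(0.1747836271192209))
ring 663 [ 0.67256141 -0.16025413  0.2495832 ] [ 0.64957752 -0.18349584  0.23920019] [ 0.69158006 -0.10190059  0.25480185]
(670.92138671875, -141.81594848632812) 41.75080871582031
5095 [-0.07569059  0.68041301] -0.006995652797638227
0.02 10486 -0.8391511797409872 0.532439765840323 -0.005158490503604435
0.08 2709 -0.2865367724844793 0.444995412336257 -0.002750423060609689
0.15 4874 -0.2867733820656552 0.30452081927744395 -0.006879482451335149
0.22 7386 -0.28667556875039735 0.30306561983888075 -0.005278652842027012Traceback (most recent call last):
  File "<stdin>", line 15, in <module>
    return _quantile_unchecked(
        a, q, axis, out, overwrite_input, method, keepdims, weights)
    return _ureduce(a,
                    func=_quantile_ureduce_func,
    ...<5 lines>...
                    overwrite_input=overwrite_input,
                    method=method)
    r = func(a, **kwargs)
    result = _quantile(arr,
                       quantiles=q,
    ...<2 lines>...
                       out=out,
                       weights=wgt)
    slices_having_nans = np.isnan(arr[-1, ...])
                                  ~~~^^^^^^^^^
IndexError: index -1 is out of bounds for axis 0 with size 0
```

View pics/w2.png

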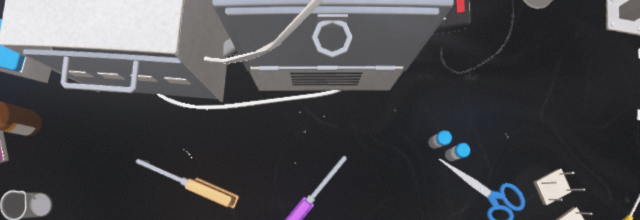

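The wrist view shows the eye ring at (332,38) on the flap and the wooden pole at (210,192), with its prong at (138,161). The bin handle is at (100,72) and the purple pole at (320,185). I refine the ring and the pole from these pixels.

```bash
sed -i 's/&(P\[...,0\]>.3)&(P\[...,2\]>.025)&(P\[...,2\]<.1)/\&(P[...,0]>.3)\&(P[...,0]<.62)\&(abs(P[...,1])<.2)\&(P[...,2]>.025)\&(P[...,2]<.1)/' h.py
python3 - <<'E'
from h import *
p=(robot.read_position(),np.array(robot.read_tcp_rot())); c=cam('wrist',p)
z=np.load('w2.npz'); im,d=z['im'],z['d']; P=full(c,d); print(pole(im,d,c))
h=np.array([1,.0714])/np.hypot(1,.0714); L=np.array([-h[1],h[0]]); o=np.array([.6965,-.159])
f=(P[...,:2]-o)@h; l=(P[...,:2]-o)@L
v,u=np.nonzero((abs(P[...,2]-.249)<.008)&(f<-.012)&(f>-.055)&(abs(l)<.03)); w=onz(c,np.c_[u,v],.249)[:,:2]
A=np.c_[2*w,np.ones(len(w))]; s=np.linalg.lstsq(A,(w**2).sum(1),rcond=None)[0]; print('eye fit',s[:2],np.sqrt(s[2]+s[:2]@s[:2]),len(w),w.min(0),w.max(0))
k=(abs(P[...,2]-.08)<.03)&(abs(f)<.02)&(abs(l)<.14); print('rackbase f',np.median(f[k]),np.percentile(l[k],[.5,99.5]),np.polyfit(P[k][:,1],P[k][:,0],1))
robot.goto([.42,.06,.34],Rdown(0)); im,d,c=grab('wrist'); print(pole(im,d,c)); np.savez('w3.npz',im=im,d=d)
E
```

```text
(array([0.48298868, 0.04185232]), np.float32(1.2235079), np.float64(1.2295563318554905), (90.35237121582031, 20.99437713623047), np.int64(201), np.float64(0.15469013062569456))
eye fit [ 0.67014045 -0.16016965] 0.01872553178953206 444 [ 0.64905103 -0.1827652 ] [ 0.68601622 -0.13765356]
rackbase f 0.0006004189569787199 [-0.12458565  0.12581068] [-0.07891802  0.68459255]
(array([0.48350806, 0.04314408]), np.float32(1.2281833), np.float64(1.228517701859354), (89.34696197509766, 20.162572860717773), np.int64(304), np.float64(0.15279377355197732))
```

```bash
python3 - <<'E'
from h import *
R=Rdown(1.228); p=np.array([.4835,.043,.0])
robot.move_gripper(.5)
robot.goto(p+[0,0,.09],R); im,d,c=grab('wrist'); 
try: print(pole(im,d,c))
except Exception as e: print(e)
print(robot.read_force())
robot.servo_line(p+[0,0,.010],speed=.06)
robot.move_gripper(0); print(robot.read_grip_width()*88,robot.read_finger_force(),robot.read_force())
robot.servo_line(p+[0,0,.15],speed=.1); print(robot.read_grip_width()*88,robot.read_force(),robot.read_position(),robot.read_qpos().round(1))
for th in(0,.3,.6):
  print(robot.ik([.52-.1*th,-.17,.26],Rdown(.0735)))
im,d,c=grab('wrist'); save('w4.png',im); robot.grab_frame
im,d,c=grab('scene'); save('s4.png',cv2.resize(im[110:310,180:460],None,fx=2.8,fy=2.8))
E
```

```text
(array([0.48681589, 0.05102876]), np.float32(1.2274418), np.float64(1.2315788245008097), (75.26214599609375, 19.873977661132812), np.int64(1390), np.float64(0.1439977658511))
[ 0.34278712  0.23878993 -0.36776234]
20.039058344998434 29.999881982803345 [-0.10017385 -0.06306815  2.10016788]
20.19775783730205 [-0.56242523 -0.37973374 -0.80788278] [0.48309667 0.04284303 0.14935422] [ 28.4   6.5 -28.9  -0.  -54.6 132. ]
[  2.41943198   7.28950388 -12.57064028   0.         -70.13985584
  91.79180782]
[  2.56993184   4.47721218 -15.78113001   0.         -69.74165781
  91.64130796]
[  2.74058486   1.62074859 -18.84787567   0.         -69.53137574
  91.47065493]
```

View pics/s4.png

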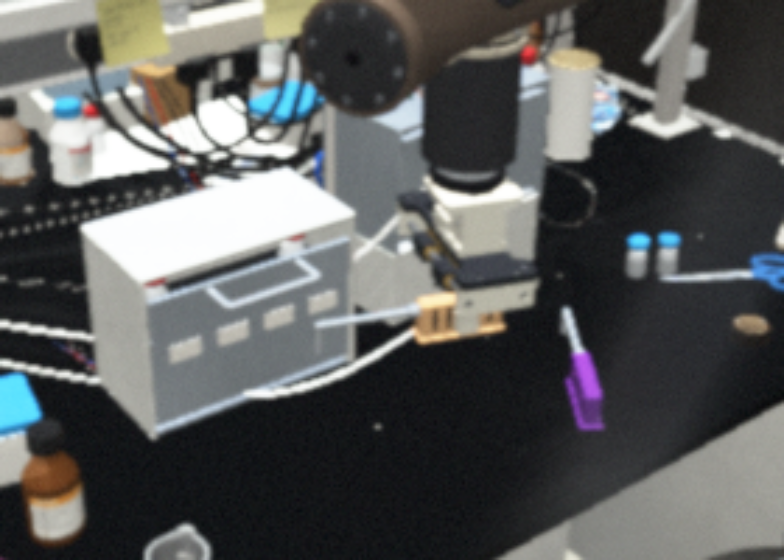

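The scene crop shows the wooden handle held level in the gripper at (462,315), with the shaft reaching to (320,325). The purple pole is untouched at (583,385). Next I move to just above the eye.

```bash
python3 - <<'E'
from h import *
R=Rdown(.0714); h=np.array([.9975,.0712,0]); eye=np.array([.673,-.1605,.247])
t=eye-.150*h+[0,0,-.009]
robot.goto([.42,-.15,.30],R)
robot.servo_line(t+[0,0,.042],speed=.1)
im,d,c=grab('wrist'); save('w5.png',cv2.resize(im[0:200,200:460],None,fx=3,fy=3,interpolation=cv2.INTER_CUBIC)); print(robot.read_force(),robot.read_t())
print(proj(c,[eye,eye+[0,0,.042],robot.read_position()+.15*h+[0,0,.024]]))
E
```

```text
[-0.71181572  0.28180209 -1.59409363] 12.8
[[314.43704384 -13.30248694]
 [314.9457304  -54.82123261]
 [314.98885878 -76.00600706]]
```

View pics/w5.png

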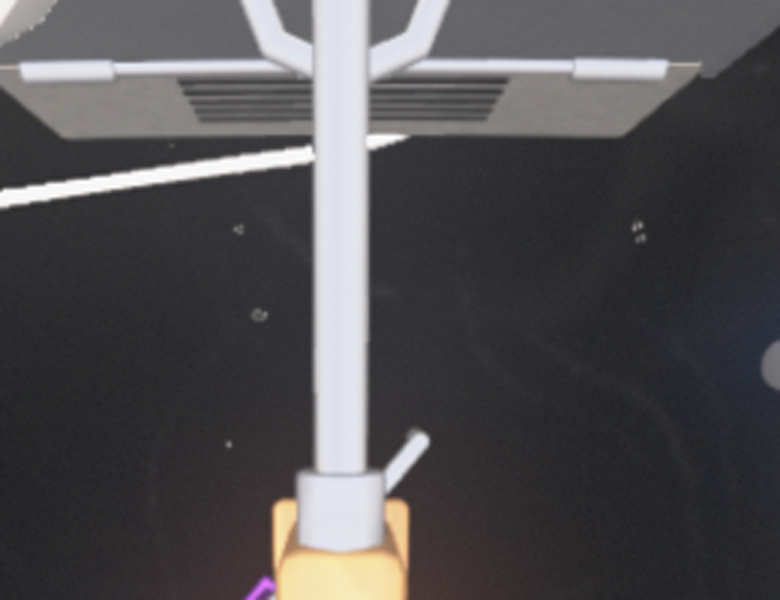

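The wrist crop shows the shaft centred at x=340 between the two ring sides at (270,40) and (420,40), so it is aligned sideways. Now I descend while checking force, then pull.

```bash
python3 - <<'E'
from h import *
im,d,c=grab('wrist'); h=np.array([.9975,.0712,0]); eye=np.array([.673,-.1605,.247])
# front wire of the ring in picture -> distance
P=full(c,d); m=(abs(P[...,2]-.248)<.007)&(P[...,0]<.668)&(P[...,0]>.63)&(abs(P[...,1]+.16)<.03)
print(m.sum(),P[m].min(0) if m.any() else 0, proj(c,[eye-.02*h+[0,0,.003]]))
t=np.array(robot.read_position()); f0=np.array(robot.read_force())
for k in range(10):
    t[2]-=.0045; robot.servo_line(t,speed=.03); f=np.array(robot.read_force())-f0; print(t[2].round(4),f.round(2))
    if np.linalg.norm(f)>4: break
im,d,_=grab('scene'); save('s6.png',cv2.resize(im[90:240,260:440],None,fx=4,fy=4,interpolation=cv2.INTER_CUBIC))
E
```

```text
655 [ 0.65123616 -0.18150678  0.24654437] [[314.48718789  21.73746325]]
0.276 [-0.13  0.43  0.26]
0.2715 [-0.04  0.89  0.18]
0.267 [-0.93  0.86  0.3 ]
0.2625 [-0.23  0.34  0.27]
0.258 [-1.14 -0.36  0.48]
0.2535 [-0.16  0.28  0.22]
0.249 [-0.59  0.25  1.16]
0.2445 [0.54 1.01 0.67]
0.24 [-0.94  1.05  0.33]
0.2355 [-0.19 -0.7   0.72]
```

View pics/s6.png

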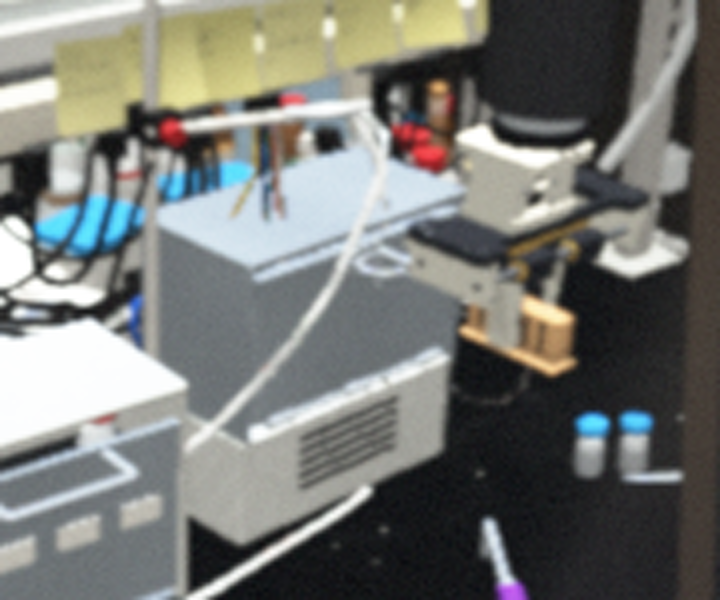

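No contact force while descending, and the measured front wire of the ring (x=0.651) puts the prong inside the ring. The scene crop shows the pole end hidden behind the hand at the ring (383,262). Now I pull along the arc.

```bash
python3 - <<'E'
from h import *
h=np.array([.9975,.0712,0]); eye=np.array([.673,-.1605,.247]); u=np.array([0,0,1.])
H=eye+.021*h-.122*u
E=lambda th:H-(.021*np.cos(th)+.122*np.sin(th))*h+(.122*np.cos(th)-.021*np.sin(th))*u
f0=np.array(robot.read_force())
for th in np.arange(0,.62,.06):
    t=E(th)-.0125*h-.15*h-.009*u
    robot.servo_line(t,speed=.04); print(th.round(2),(np.array(robot.read_force())-f0).round(2))
im,d,_=grab('scene'); save('s7.png',cv2.resize(im[90:240,260:440],None,fx=4,fy=4,interpolation=cv2.INTER_CUBIC))
P=full(cam('scene'),d); print(robot.read_t())
E
```

```text
0.0 [-0.17 -0.23  0.05]
0.06 [0.19 0.27 0.42]
0.12 [-0.51 -1.15  0.9 ]
0.18 [-1.12 -0.17  0.86]
0.24 [ 0.02 -0.05  0.58]
0.3 [-1.59 -1.14 -0.3 ]
0.36 [-0.47 -0.14 -0.26]
0.42 [ 0.14 -0.06  0.09]
0.48 [ 0.76 -0.46 -0.24]
0.54 [-0.58 -1.42 -0.71]
0.6 [0.79 0.35 1.31]
19.725
```

View pics/s7.png

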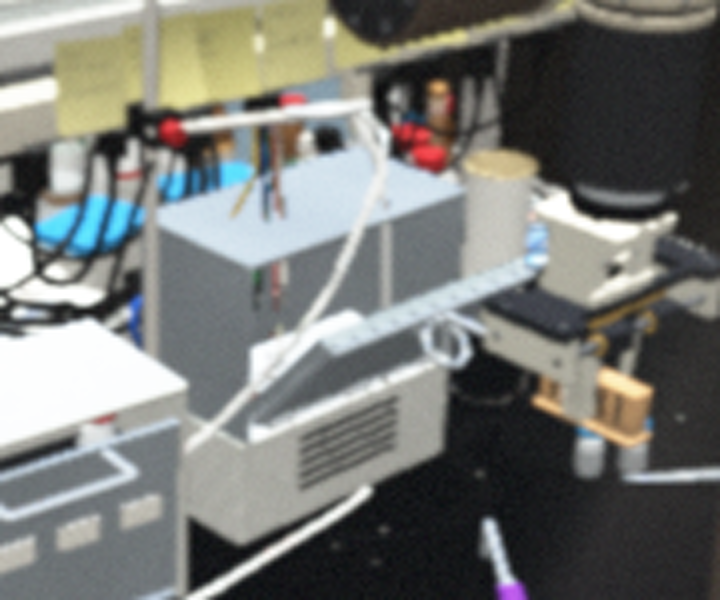

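The hatch has swung open to about 0.6 rad, with the prong in the ring at (447,340). I lift the prong out, back off, and let the hatch sink.

```bash
python3 - <<'E'
from h import *
h=np.array([.9975,.0712,0]); t=np.array(robot.read_position())
robot.servo_line(t+[0,0,.075],speed=.1); print(robot.read_force())
robot.servo_line(t+[0,0,.11]-.04*h,speed=.1)
def tray():
    im,d,c=grab('top'); P=full(c,d)
    m=(P[...,0]>.57)&(P[...,0]<.66)&(P[...,1]>-.27)&(P[...,1]<-.05)&(d>0); q=P[m]
    return im,np.percentile(q[:,2],[5,25,50,75,95]).round(3),robot.read_t()
for k in range(4):
    robot.dwell(1.5); im,a,t_=tray(); print(a,t_)
save('t8.png',cv2.resize(im[100:260,220:460],None,fx=3,fy=3,interpolation=cv2.INTER_CUBIC))
E
```

```text
[-0.33783795  0.21680574 -1.91959224]
[0.001 0.135 0.137 0.139 0.143] 22.8583
[0.    0.135 0.137 0.139 0.143] 24.4083
[0.    0.135 0.137 0.139 0.143] 25.9583
[0.001 0.135 0.137 0.139 0.143] 27.5083
```

View pics/t8.png

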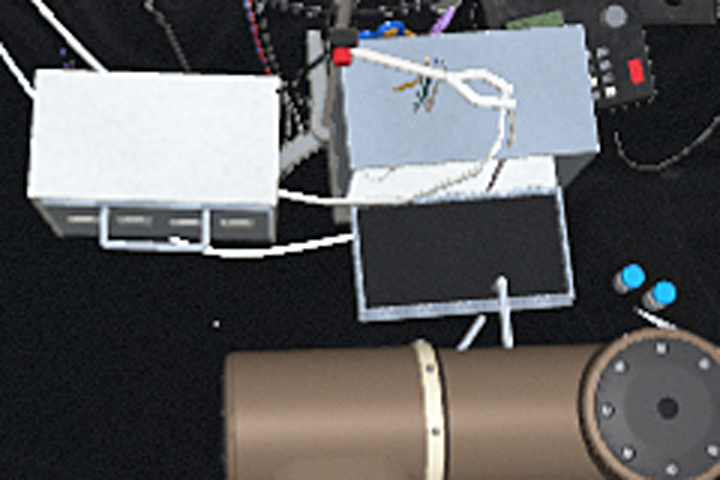

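The hatch is fully down: the tray spans (355-570, 195-305) in the crop and its floor is at 0.137 m. Now I lay the pole back and measure the bin.

```bash
python3 - <<'E'
from h import *
R=Rdown(1.228); p=np.array([.470,.03,0])
robot.servo_line([.42,-.12,.30],speed=.2)
robot.goto(p+[0,0,.12],R); robot.servo_line(p+[0,0,.02],speed=.1)
f0=np.array(robot.read_force())
for z in np.arange(.018,.004,-.002):
    robot.servo_line(p+[0,0,z],speed=.02); f=np.array(robot.read_force())-f0
    if f[2]>2.5: break
print(z,f)
robot.move_gripper(.4); robot.servo_line(p+[0,0,.12],speed=.1)
robot.goto([.42,.06,.34],Rdown(0)); im,d,c=grab('wrist'); print(pole(im,d,c))
robot.goto([.45,.17,.36],Rdown(-.031,.2)); im,d,c=grab('wrist'); np.savez('w9.npz',im=im,d=d); save('w9.png',im[:240])
P=full(c,d); h=np.array([1,-.031]); L=np.array([.031,1.])
f=(P[...,:2]-[.670,.17])@h; l=(P[...,:2]-[.670,.17])@L
m=(P[...,2]>.03)&(P[...,2]<.13)&(abs(f)<.015)&(abs(l)<.12); print('panel f',np.median(f[m]),np.polyfit(P[m][:,1],P[m][:,0],1))
m=(P[...,2]>.02)&(P[...,2]<.19)&(abs(f)<.015)&(abs(l)<.2); print('panel l',np.percentile(l[m],[.3,99.7]))
m=(abs(P[...,2]-.165)<.008)&(f<-.035)&(f>-.055)&(abs(l)<.08); print('bar',m.sum(),np.median(f[m]),np.median(P[m][:,2]),np.percentile(l[m],[1,99]))
print(robot.read_t())
E
```

```text
0.008000000000000007 [-6.26318483  1.33295492 21.4873759 ]
(array([0.46976498, 0.03087276]), np.float32(1.2275527), np.float64(1.1793061040373127), (89.9683837890625, 20.206398010253906), np.int64(327), np.float64(0.17483580712690916))
panel f -0.0008178133621556917 [0.02880619 0.66417308]
panel l [-0.19655877  0.13361158]
bar 681 -0.04337741129681396 0.16657249983692923 [-0.05387639  0.06021596]
35.2333
```

View pics/w9.png

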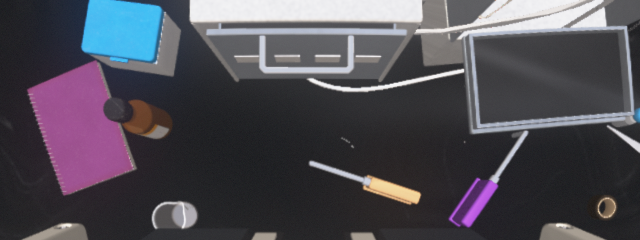

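The wrist view shows the bin's bow handle at (307,70), the laid pole at (392,190), the bottle at (150,115) and the open tray at (550,75). I hook shut fingers behind the bar and tilt the bin, rotating the tool with it.

```bash
cat >> h.py <<'E'
by=-.031; bh=np.array([np.cos(by),np.sin(by),0]); bl=np.array([-bh[1],bh[0],0]); bu=np.array([0,0,1.])
PIV=np.array([.681,.172,.015])
def binP(phi,x,z,y=0.):
    X=np.cos(phi)*bh+np.sin(phi)*bu; Z=-np.sin(phi)*bh+np.cos(phi)*bu
    return PIV+x*X+y*bl+z*Z
E
python3 - <<'E'
from h import *
robot.move_gripper(0)
robot.goto(binP(0,-.031,.22),Rdown(by)); f0=np.array(robot.read_force())
robot.servo_line(binP(0,-.031,.135),speed=.06); print('ins',(np.array(robot.read_force())-f0).round(1),robot.read_position())
robot.servo_line(binP(0,-.039,.135),speed=.03); print((np.array(robot.read_force())-f0).round(1))
for phi in np.arange(.05,.63,.05):
    robot.servo_line(binP(phi,-.0415,.135),Rdown(by,phi),speed=.05); f=np.array(robot.read_force())-f0; print(phi.round(2),f.round(1))
    if np.linalg.norm(f)>20: break
robot.servo_line(binP(phi,-.033,.135),speed=.05)
robot.servo_line(binP(phi,-.033,.135)+[-.0,0,.10],speed=.1)
robot.goto([.45,.17,.36],Rdown(by,.2)); im,d,c=grab('wrist'); np.savez('w10.npz',im=im,d=d); save('w10.png',im[:240]); print(robot.read_t())
E
```

```text
ins [ 0.4 -1.2 -0.9] [0.65024784 0.17307491 0.15047559]
[ 2.7  0.3 -1. ]
0.05 [ 1.1 -0.3  0.9]
0.1 [ 2.5 -0.6 -0.1]
0.15 [ 0.6  0.4 -0.9]
0.2 [ 0.5  0.1 -0. ]
0.25 [ 0.6 -0.3 -0.5]
0.3 [ 1.4 -0.1  0.5]
0.35 [ 0.6 -0.8 -0.6]
0.4 [ 0.6 -0.5 -0.2]
0.45 [ 1.4 -0.2 -0.4]Traceback (most recent call last):
  File "<stdin>", line 7, in <module>
rig.Unreachable: the arm cannot follow that straight line within its joint ranges
```

```bash
python3 - <<'E'
from h import *
print(robot.read_qpos().round(1))
for phi,pi in((.5,.5),(.5,.3),(.62,.3),(.62,.2),(.62,.5)):
    q=robot.ik(binP(phi,-.0415,.135),Rdown(by,pi)); print(phi,pi,None if q is None else q.round(1))
# vial grasp/tray feasibility
for k in(-.087,-.029,.029,.087):
    for pi in(.6,.3):
        q=robot.ik(binP(.6,.048,.081+.037,k),Rdown(by,pi)); print(k,pi,None if q is None else q.round(1))
E
```

```text
[ 29.4   8.2 -55.7  74.7 -13.6 -12.9]
0.5 0.5 None
0.5 0.3 [ 41.1  11.4 -40.5  25.6 -27.7  25.4]
0.62 0.3 [ 41.5  11.5 -43.4  28.4 -25.2  22. ]
0.62 0.2 [ 40.6  13.9 -33.7  13.6 -34.7  36.9]
0.62 0.5 None
-0.087 0.6 None
-0.087 0.3 [ 29.   13.8 -30.1  16.5 -32.3  46.3]
-0.029 0.6 None
-0.029 0.3 [ 34.1  15.  -29.1  18.5 -33.2  39.7]
0.029 0.6 None
0.029 0.3 [ 38.8  16.7 -27.2  19.8 -34.5  34.2]
0.087 0.6 None
0.087 0.3 [ 43.   18.8 -24.4  20.6 -36.3  29.6]
```

```bash
python3 - <<'E'
from h import *
f0=np.array(robot.read_force())
for phi,pi in((.46,.40),(.5,.36),(.53,.33),(.56,.30)):
    robot.servo_line(binP(phi,-.0415-.013*np.sin(phi-pi),.135),Rdown(by,pi),speed=.05); print(phi,(np.array(robot.read_force())-f0).round(1))
t=np.array(robot.read_position()); robot.dwell(.3)
robot.servo_line(t+.010*bh,speed=.05); print((np.array(robot.read_force())-f0).round(1))
robot.servo_line(t+.010*bh+[-.03,0,.12],speed=.1)
robot.goto([.45,.17,.36],Rdown(by,.2)); im,d,c=grab('wrist'); np.savez('w10.npz',im=im,d=d); save('w10.png',cv2.resize(im[:130,150:470],None,fx=2.5,fy=2.5)); print(robot.read_t())
P=full(c,d); hsv=cv2.cvtColor(im,cv2.COLOR_RGB2HSV)
m=((hsv[...,0]<8)|(hsv[...,0]>172))&(hsv[...,1]>120)&(hsv[...,2]>70)&(P[...,2]>.1)&(P[...,2]<.22)&(P[...,0]>.5)&(P[...,1]>.0)
k,l,s,_=cv2.connectedComponentsWithStats(m.astype(np.uint8))
for i in range(1,k):
    if s[i,4]>25:
        q=P[l==i]; v=(q-PIV); print(s[i],'med',np.median(q,0).round(4),'zmax',np.percentile(q[:,2],97).round(4),'y along',(v@bl).min().round(3),(v@bl).max().round(3))
f=(P-PIV)@bh; y=(P-PIV)@bl
m=(abs(y)<.12)&(f<-.02)&(f>-.105)&(P[...,2]>.03)&(P[...,2]<.12); p=np.polyfit(P[m][:,2],f[m],1); print('panel slope->phi',np.arctan(-p[0]),m.sum())
for sv in(.3,.4,.45,.5):
    print(sv,[robot.ik(binP(.56,.048,.081+.037,k),Rdown(by,sv)) is not None for k in(-.087,-.029,.029,.087)])
E
```

```text
0.46 [0.5 1.1 1.4]
0.5 [-0.7  0.8 -0. ]
0.53 [-0.   0.1  0.1]
0.56 [-0.9 -0.2 -0.1]
[-0.6 -0.8 -0. ]
46.1417
[225  54  25  24 459] med [0.6352 0.2584 0.1701] zmax 0.1764 y along 0.072 0.112
[364  55  24  24 457] med [0.6288 0.0876 0.169 ] zmax 0.1758 y along -0.111 -0.072
panel slope->phi 0.24985222817244407 3481
0.3 [True, True, True, True]
0.4 [True, True, True, True]
0.45 [True, True, True, True]
0.5 [True, True, True, True]
```

View pics/w10.png

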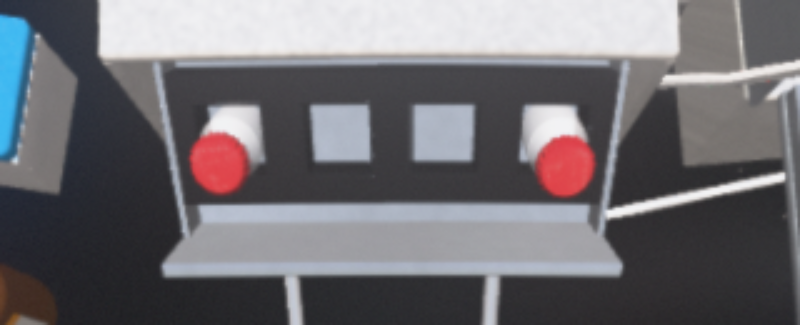

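The crop shows two vials only, with red caps at (220,162) and (567,167) in the outer pockets; the middle pockets at (340,132) and (443,132) are empty. The bin side walls sit close beside the vials, so I check their height before choosing the finger direction.

```bash
python3 - <<'E'
from h import *
c=cam('wrist',(robot.read_position(),np.array(robot.read_tcp_rot())))
z=np.load('w10.npz'); im,d=z['im'],z['d']; P=full(c,d); y=(P-PIV)@bl; f=(P-PIV)@bh; V=im.max(2)
m=(V<60)&(abs(y)<.075)&(f>-.09)&(f<.02)&(P[...,2]>.06)&(P[...,2]<.16)
A=np.c_[f[m],np.ones(m.sum())]
s,*_=np.linalg.lstsq(A,P[...,2][m]-.015,rcond=None)
for _ in range(4):
    r=abs(A@s-(P[...,2][m]-.015)); g=r<max(.004,np.median(r)*2); s,*_=np.linalg.lstsq(A[g],(P[...,2][m]-.015)[g],rcond=None)
phi=np.arctan(s[0]); print('deck phi',phi,'local z',s[1]*np.cos(phi),g.sum(),m.sum())
phi=.56
lx=f*np.cos(phi)+(P[...,2]-.015)*np.sin(phi); lz=-f*np.sin(phi)+(P[...,2]-.015)*np.cos(phi)
for b in np.arange(-.005,.1,.015):
    for sg in(1,-1):
        k=(abs(lx-b)<.006)&(sg*y>.105)&(sg*y<.15)&(P[...,2]>.03)&(f<.0)
        q=np.sort(lz[k])[-8:]; print(round(b,3),sg,k.sum(),'lz',q[:1].round(3),q[-1:].round(3),'y',np.median(y[k][np.argsort(lz[k])[-8:]]).round(4) if k.any() else 0,end=' | ')
    print()
for col in(0,1):
    hsv=cv2.cvtColor(im,cv2.COLOR_RGB2HSV)
    k=((hsv[...,0]<8)|(hsv[...,0]>172))&(hsv[...,1]>120)&(P[...,2]>.1)&(P[...,2]<.22)&((y>0)==bool(col))&(P[...,0]>.5)&(abs(y)<.13)
    print('cap local',np.median(lx[k]),np.percentile(lz[k],[50,97]),np.median(y[k]))
print('pole' ,pole(im,d,c)[:2])
E
```

```text
deck phi -0.18143348571391435 local z 0.09518500527464234 249 330
-0.005 1 298 lz [0.154] [0.155] y 0.1122 | -0.005 -1 296 lz [0.155] [0.156] y -0.1117 | 
0.01 1 72 lz [0.113] [0.114] y 0.1114 | 0.01 -1 65 lz [0.114] [0.115] y -0.1125 | 
0.025 1 85 lz [0.114] [0.114] y 0.1158 | 0.025 -1 76 lz [0.114] [0.116] y -0.1141 | 
0.04 1 100 lz [0.114] [0.116] y 0.1113 | 0.04 -1 104 lz [0.115] [0.116] y -0.1138 | 
0.055 1 186 lz [0.116] [0.118] y 0.1267 | 0.055 -1 177 lz [0.116] [0.119] y -0.1284 | 
0.07 1 173 lz [0.14] [0.144] y 0.1287 | 0.07 -1 167 lz [0.14] [0.143] y -0.1283 | 
0.085 1 175 lz [0.163] [0.164] y 0.1111 | 0.085 -1 162 lz [0.163] [0.164] y -0.1219 | 
0.1 1 100 lz [0.16] [0.161] y 0.1194 | 0.1 -1 106 lz [0.16] [0.161] y -0.1246 | 
cap local 0.03953826617258133 [0.15629103 0.1589003 ] -0.08636779341644847
cap local 0.0407492078992652 [0.15635768 0.158449  ] 0.08441936240431507
pole (array([0.46867471, 0.03123301]), np.float32(1.2174941))
```

The walls and deck top out at local z 0.115, with the vial cap at 0.156, so I can grip sideways above the walls. The panel edge confirms a tilt of about 0.56 rad, and the vials lean about 0.66 rad. I pick the right-hand vial first.

```bash
cat >> h.py <<'E'
rh=np.array([.9975,.0712,0]); rl=np.array([-.0712,.9975,0]); TR=np.array([.6955,-.159,.137])-.066*rh
def pick(yv,phi=.56,pi=.5):
    g=binP(phi,.0435,.122,yv); R=Rdown(by,pi); a=R[:,2]
    robot.move_gripper(.55); robot.goto(g-.09*a,R); f0=np.array(robot.read_force())
    robot.servo_line(g,speed=.06); print('at',(np.array(robot.read_force())-f0).round(1))
    robot.move_gripper(0); print('grip mm',robot.read_grip_width()*88,(np.array(robot.read_force())-f0).round(1))
    up=-np.sin(.66)*bh+np.cos(.66)*bu
    robot.servo_line(g+.06*up,speed=.06); robot.servo_line(g+.06*up+[-.03,0,.09],speed=.12); print('grip mm',robot.read_grip_width()*88)
def place(yt,zt=.010,pi=-.16):
    R=Rdown(.0714,pi); p=TR+yt*rl-zt*rh
    robot.goto(p+[0,0,.15],R); robot.servo_line(p+[0,0,.055],speed=.1); robot.dwell(.3); f0=np.array(robot.read_force())
    for z in np.arange(.052,.034,-.002):
        robot.servo_line(p+[0,0,z],speed=.02); f=np.array(robot.read_force())-f0
        if f[2]>2: break
    print('down',z,f.round(1))
E
python3 - <<'E'
from h import *
print([robot.ik(TR+y*rl-.01*rh+[0,0,z],Rdown(.0714,-.16)) is not None for y in(-.055,.055) for z in(.04,.15)])
pick(-.086)
robot.goto(TR-.055*rl-.01*rh+[0,0,.15],Rdown(.0714,-.16))
im,d,c=grab('scene'); save('s11.png',cv2.resize(im[80:240,260:440],None,fx=3.5,fy=3.5)); print(robot.read_t())
E
```

```text
[True, True, True, True]
at [-0.1  0.8 -0.8]
grip mm 29.172829752793064 [0.5 0.7 0.2]
grip mm 29.35992079576568
53.6083
```

View pics/s11.png

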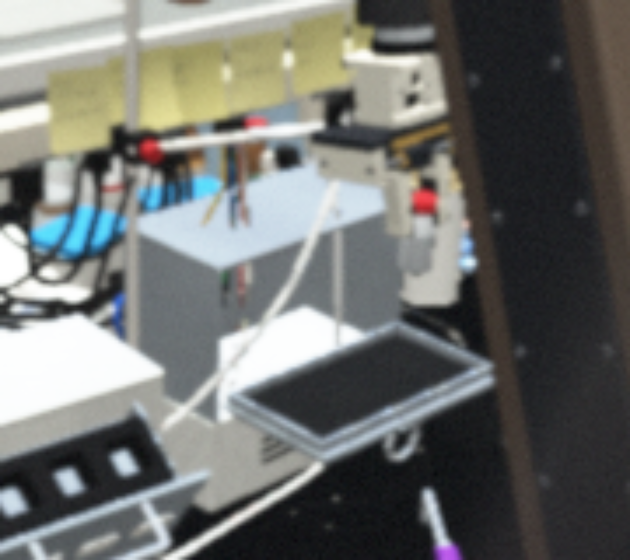

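The scene crop shows the vial in hand, with its cap at (425,200) and its bottom near (415,270). It seems to lean a little toward the robot, so I measure the lean before placing.

```bash
python3 - <<'E'
from h import *
im,d,c=grab('scene'); P=full(c,d); t=np.array(robot.read_position()); print(t.round(4))
hsv=cv2.cvtColor(im,cv2.COLOR_RGB2HSV)
D=P-t; fx=D@rh; ly=D@rl; z=D[...,2]
m=(abs(ly)<.02)&(abs(fx)<.05)&(z>-.06)&(z<.05)&(d>0)
red=m&(hsv[...,1]>120); print('cap',red.sum(),fx[red].mean(),ly[red].mean(),z[red].min(),z[red].max())
for a in np.arange(-.055,.045,.01):
    k=m&(abs(z-a)<.005); print(a.round(3),k.sum(),np.percentile(fx[k],[5,50]).round(4) if k.any() else '',ly[k].mean().round(4) if k.any() else '')
save('s12.png',cv2.resize(im[115:175,345:415],None,fx=8,fy=8,interpolation=cv2.INTER_CUBIC))
E
```

```text
[ 0.6235 -0.2181  0.2874]
cap 44 -0.007353226124860754 0.0018071515135247582 0.023810514763521584 0.03932748429055832
-0.055 0  
-0.045 0  
-0.035 14 [-0.0186 -0.0129] 0.0071
-0.025 33 [-0.0178 -0.0109] 0.0092
-0.015 27 [-0.0191 -0.0114] 0.0072
-0.005 25 [-0.0192 -0.0138] 0.0072
0.005 25 [-0.0183 -0.0137] 0.0026
0.015 22 [-0.0169 -0.0103] 0.0039
0.025 18 [-0.0203 -0.0141] 0.008
0.035 42 [-0.0162 -0.0052] -0.0019
```

View pics/s12.png

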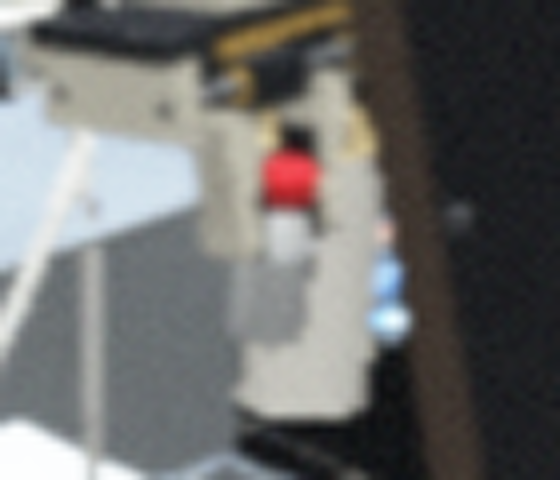

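The vial's front surface stays at about -18 mm from z=-35 to +25 mm, so it hangs upright. I place it now.

```bash
cat >> h.py <<'E'
def vials():
    im,d,c=grab('wrist'); P=full(c,d); hsv=cv2.cvtColor(im,cv2.COLOR_RGB2HSV)
    m=((hsv[...,0]<8)|(hsv[...,0]>172))&(hsv[...,1]>120)&(hsv[...,2]>60)&(P[...,0]>.5)&(P[...,2]>.12)&(P[...,2]<.25)
    k,l,s,_=cv2.connectedComponentsWithStats(m.astype(np.uint8))
    for i in range(1,k):
        if s[i,4]>25:
            q=P[l==i]; D=np.median(q,0)-TR; print('cap',s[i].tolist(),np.median(q,0).round(4),'ztop',np.percentile(q[:,2],95).round(4),'tray y,z',(D@rl).round(4),(-D@rh).round(4))
    return im
E
python3 - <<'E'
from h import *
place(-.055); robot.move_gripper(.5); t=np.array(robot.read_position())
R=np.array(robot.read_tcp_rot()); robot.servo_line(t-.10*R[:,2],speed=.08)
robot.goto([.46,-.13,.38],Rdown(.0714,.2)); im=vials(); save('w13.png',im[:200]); print(robot.read_t())
E
```

```text
down 0.03599999999999998 [0.2 0.9 5.3]
cap [31, 52, 25, 24, 404] [0.6353 0.2541 0.1685] ztop 0.1752 tray y,z 0.4164 -0.0353
cap [388, 68, 25, 25, 505] [ 0.6256 -0.2195  0.2097] ztop 0.2114 tray y,z -0.0554 0.008
60.5167
```

View pics/w13.png

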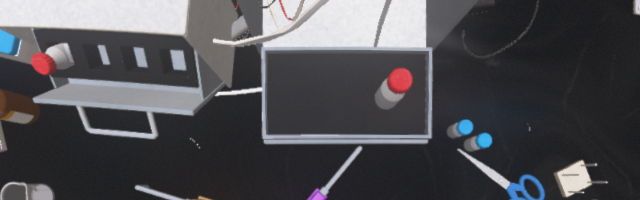

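The first vial stands in the tray, with its cap at (400,80) and its top at 0.211 m. Next is the second vial, then I shut the bin.

```bash
python3 - <<'E'
from h import *
pick(.0845); place(.055); robot.move_gripper(.5); t=np.array(robot.read_position())
R=np.array(robot.read_tcp_rot()); robot.servo_line(t-.10*R[:,2],speed=.08)
robot.goto([.46,-.0,.38],Rdown(.0,.2)); im=vials(); save('w14.png',im[:200])
robot.move_gripper(0)
# push the bar shut from its front, tool vertical, tip ~10 mm below bar
f0=np.array(robot.read_force()); 
def T(phi,pen): return binP(phi,-.054,.148)-(.0135-pen)*bh-[0,0,.012]
robot.goto(T(.56,-.03)+[0,0,.0],Rdown(by))
for phi in list(np.arange(.55,-.001,-.05))+[-.03,-.06]:
    robot.servo_line(T(phi,0),speed=.06); f=np.array(robot.read_force())-f0; print(phi.round(2) if phi>0 else phi,f.round(1))
    if np.linalg.norm(f)>18: break
robot.servo_line(np.array(robot.read_position())-.05*bh,speed=.08); robot.servo_line(np.array(robot.read_position())+[0,0,.1],speed=.1)
robot.goto([.45,.10,.38],Rdown(0,.2)); vials(); im,d,c=grab('wrist'); save('w15.png',im[:240]); print(pole(im,d,c)[:2],robot.read_t())
P=full(c,d); f=(P-PIV)@bh; y=(P-PIV)@bl
m=(P[...,2]>.03)&(P[...,2]<.14)&(f>-.03)&(f<.03)&(abs(y)<.115); p=np.polyfit(P[m][:,2],f[m],1); print('phi',-np.arctan(p[0]),np.median(f[m]))
m=(abs(P[...,2]-.165)<.012)&(f<-.045)&(f>-.075)&(abs(y)<.05); print('bar',np.median(f[m]),np.median(P[m][:,2]))
E
```

```text
at [-0.9  0.6  0.3]
grip mm 28.90020078466663 [-2.   3.6  0.6]
grip mm 28.96153251378563
down 0.03599999999999998 [-0.9  0.6  7.2]
cap [483, 64, 26, 26, 509] [ 0.6253 -0.217   0.2099] ztop 0.2114 tray y,z -0.0528 0.0082
cap [392, 71, 24, 26, 500] [ 0.6142 -0.1052  0.2098] ztop 0.2115 tray y,z 0.0595 0.0113
0.55 [-28.7  10.3  22. ]
cap [560, 59, 26, 24, 494] [ 0.6253 -0.2153  0.2097] ztop 0.2117 tray y,z -0.0512 0.008
cap [473, 64, 26, 26, 526] [ 0.6139 -0.1034  0.2098] ztop 0.2113 tray y,z 0.0613 0.0114
(array([0.43411325, 0.04889687]), np.float32(1.3496466)) 80.45
phi -0.033999660990472844 -0.012729420624577709
bar nan nan
  return _methods._mean(a, axis=axis, dtype=dtype,
  ret = ret.dtype.type(ret / rcount)
```

View pics/w15.png

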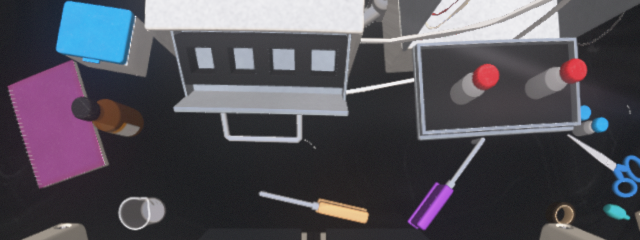

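The wrist view shows both vials standing in the tray, with caps at (487,77) and (574,70). The bin is still tilted, with its bar at (262,137) and all pockets empty. The push stopped on force at its first step, so I measure where the bar is.

```bash
python3 - <<'E'
from h import *
im,d,c=grab('wrist'); P=full(c,d); f=(P-PIV)@bh; y=(P-PIV)@bl
m=(abs(y)<.045)&(f<-.105)&(f>-.17)&(P[...,2]>.05)&(P[...,2]<.16); print('bar',m.sum(),np.percentile(f[m],[5,50,95]).round(4),np.percentile(P[m][:,2],[5,50,95]).round(4))
uv=np.argwhere(m); print(uv.min(0),uv.max(0))
for p in((262,137),(262,98),(262,108)):
    print(p,f[p[1],p[0]],P[p[1],p[0]],y[p[1],p[0]])
for ph in(.5,.56,.6): q=binP(ph,-.054,.148); print(ph,((q-PIV)@bh).round(4),q[2].round(4), proj(c,[q,binP(ph,-.008,.155)]).round(1).tolist())
E
```

```text
bar 321 [-0.1318 -0.1284 -0.1246] [0.1083 0.1106 0.1121]
[136 234] [142 292]
(262, 137) -0.12576997859074163 [0.55532555 0.17703028 0.11188716] 0.0011325767390979785
(262, 98) -0.06675575741300249 [0.61437778 0.17734112 0.10771055] 0.0032735982895065827
(262, 108) -0.08949435122241864 [0.59146043 0.17192898 0.13961646] -0.00284626423878655
0.5 -0.1183 0.119 [[262.0, 131.2], [259.1, 100.6]]
0.56 -0.1244 0.1117 [[262.8, 136.1], [259.7, 107.2]]
0.6 -0.1281 0.1067 [[263.3, 139.1], [260.1, 111.5]]
```

The bin is at its 0.60 rad stop and the fingertips only caught the bar's lower edge. I repeat the push with the tips lower.

```bash
python3 - <<'E'
from h import *
def T(phi,pen): return binP(phi,-.054,.148)-(.0135-pen)*bh-[0,0,.026]
R=Rdown(by)
robot.goto(T(.6,-.035)+[-.01,0,.10],R); robot.servo_line(T(.6,-.035),speed=.08); f0=np.array(robot.read_force())
for phi in list(np.arange(.6,.009,-.05))+[0,-.02,-.04]:
    robot.servo_line(T(phi,0),speed=.05); f=np.array(robot.read_force())-f0; print(round(float(phi),2),f.round(1))
    if np.linalg.norm(f)>20: break
t=np.array(robot.read_position()); robot.servo_line(t-.05*bh,speed=.08); robot.servo_line(t-.05*bh+[0,0,.12],speed=.1)
robot.goto([.45,.10,.38],Rdown(0,.2)); vials(); im,d,c=grab('wrist'); save('w16.png',im[:240]); print(pole(im,d,c)[:2],robot.read_t())
P=full(c,d); F=(P-PIV)@bh; y=(P-PIV)@bl
m=(P[...,2]>.03)&(P[...,2]<.14)&(F>-.03)&(F<.01)&(abs(y)<.115); p=np.polyfit(P[m][:,2],F[m],1); print('phi',-np.arctan(p[0]),np.median(F[m]))
m=(abs(P[...,2]-.165)<.012)&(F<-.035)&(F>-.085)&(abs(y)<.045); print('bar',m.sum(),np.median(F[m]),np.median(P[m][:,2]))
E
```

```text
0.6 [-4.1  1.   0.9]
0.55 [-5.3 -1.3  4.1]
0.5 [-6.  -0.6  3.5]
0.45 [-5.  -0.9  3.3]
0.4 [-5.4 -1.2  3.6]
0.35 [-4.  -1.6  3.3]
0.3 [-2.3 -1.2  0.6]
0.25 [-0.3 -0.7  0.4]
0.2 [ 0.2 -0.6  0.4]
0.15 [-0.1 -1.1 -0.5]
0.1 [ 0.  -0.4 -0.4]
0.05 [-1.3 -0.6  0.4]
0.0 [-6.3  0.3  0.7]
-0.02 [-14.6   3.1   3.4]
-0.04 [-24.8   6.    5.5]
cap [560, 59, 26, 25, 490] [ 0.6253 -0.2156  0.2099] ztop 0.2117 tray y,z -0.0514 0.008
cap [472, 65, 27, 25, 518] [ 0.6138 -0.1031  0.2099] ztop 0.2116 tray y,z 0.0616 0.0115
(array([0.43395911, 0.0475255 ]), np.float32(1.3599827)) 90.9167
phi -0.0027696519813102866 -0.011837818108206909
bar 452 -0.05489259018386007 0.16645176837059306
```

View pics/w16.png

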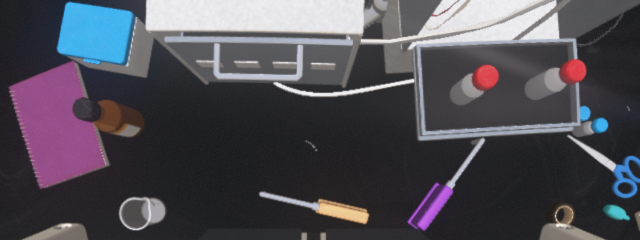

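The bin is shut (tilt about 0), both vials stand in the tray, and the pole lies at (340,210). The hand is clear of everything, so I hand in.

```bash
python3 -c "
from h import *
robot.dwell(.5); print(robot.job_done())"
```

```text
the job is handed in; nothing more can be done
None
```

I pulled the hatch down with the pole, laid the pole back on the worktop, stood both vials present upright in the tray and pushed the bin shut. I then handed the job in at about 91 s; no verdict was returned.

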